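# Slide the terminal plate out over the end of the ledge

### The arm

A 6-joint arm with a two-finger parallel gripper is mounted at the origin on the work surface. World frame = base frame: x ahead of the robot, y to its left, z up, the work surface at z = 0. Lengths are in m, angles in degrees, forces in N, time in s.
With the tool pointing down it reaches from about 0.3 to 0.95 m from the base axis. Payload 3.1 kg.
Tool frame: the origin (TCP) lies between the finger pads; the fingertips stand 8 mm ahead of it and the grasp point (between the pads) lies 11 mm behind it; y points along the fingers, x is the direction in which the jaws open and shut, and the axes are right-handed (so a half turn about y gives the same grasp; the last joint's range is limited). The gripper opens to 85 mm and grips with 20 to 120 N. Pads are 22 mm wide; open, the fingers measure 114 mm over their backs; the gripper's body (76 mm by 85 mm) begins 54 mm behind the grasp point. The pads swing forward as they close: fully open they stand 13 mm farther back than shut.
Start: joints at [-74.066, 17.653, 93.61, -0, 68.738, -3.994], TCP at [0.213, -0.588, 0.239] pointing down, gripper open.
Joint ranges: [-175.34, 175.34], [-45.06, 112.39], [2.9, 150.54], [-68.45, 248.45], [3.09, 151.38], [-168.51, 168.51]. Speed limits (degrees/s): [159.86, 159.86, 180, 180, 180, 180].

### API

Orientations are given as a 3x3 rotation matrix whose columns are the frame's x, y, z axes.
In Python, from cell import status, read_camera, camera_model, r gives the robot as it stands. The module is installed in compiled form; this text tells all that it offers.
- The arm moves only by the tool drive_tool, never from a script. Its argument "commands" is a list that holds one entry, the list of rows, each a list of 7 numbers: the gripper command: -1 is shut, 1 is fully open, values between are in proportion, then the shift along the tool's x, y, z in mm, then the turn, a rotation vector about the tool's x, y, z in rad. In form: [[[jaw, x, y, z, ax, ay, az], ...]]. A call has 1 to 5 rows; each row shifts and turns the commanded pose from where the row before left it, along the tool's axes as they then stand; what a row does not reach is not made up. A row lasts 1/12 s, in which the tool goes at most 41.7 mm and 7.16 degrees, less where a joint would pass 70% of its speed; a pose out of reach is approached as far as the arm can. A call with a gripper value outside its range is refused whole. The fingers move at their own pace and stop on an object; "force" is the grip in N (left out, the last holds). Time passes only in rows, so rows that do not move let the fingers close. It gives the time, the measured TCP pose, the force and the opening at its end, in the units of the state.
- status.state(): the state, without advancing time (a new reading comes with each control period).
- read_camera(name): name is "scene" or "top"; returns the picture (420x560x3 uint8, red, green, blue); there is no depth.
- camera_model(name): a dict with "K" (3x3 intrinsics, pixels), "k1" (the pictures are not rectified: a ray, as slopes to the right and down, at radius r is drawn at 1 + k1 r^2 times it, then the intrinsics apply), "cam_to_world" (4x4, takes a point from camera to world coordinates). Camera axes: x right, y up, looking along -z (the intrinsics and any distortion apply to the point x, -y, -z); pixel columns grow to the right and rows downward; lengths in m; the calibration is good to about 2 mm. A picture is of the moment at which its call begins. camera_model takes no time and is no camera call.
- r.finish_job(): hands the job in, once; it reports no verdict.
The state is a dict: "clock": time; "joints": joint angles; "joint_velocities": joint speeds; "joint_torque": joint torques, N m; "position": TCP position; "tool_rot": TCP orientation; "contact_force": force on the tool from outside, world axes, zero at the start; "ft_torque": the same for the moment, N m; "width": finger opening in m.
Only numpy, scipy, OpenCV 4.12 (cv2) and the standard library are available. Lean on these libraries where they do the work, as an engineer would, in place of code of your own. Each camera call takes 0.05 s, during which the arm holds its last target.

### The job

Push the longer metal plate (the one with two holes) along the wooden ledge, holes first, until about a third of its length sticks out past the ledge's open end, the end without the upright board, so that its edge and holes are free for the next fitter. Only push it: never lift it or let it tip or fall, and leave it lying flat and straight along the ledge. Leave the shorter plate and everything else where they are.

Things in the scene. Friction and masses are not known exactly. Their poses are not given: they have to be found in the camera images.
- ledge: A fixed light-wood riser, a flat board 250 mm (its x) by 340 mm (its y, the length) whose top is 60 mm above the bench; a 25 mm higher upright board, 12 mm thick, stands across its +y end; the -y end is open. Origin: centre of its underside, on the bench. x, y are level, z up. Its place and yaw vary.
- ledge_end (a point): The middle of the upper edge of the ledge's open end, 60 mm above the bench, axes as the ledge: +y points inward along the ledge, -y out past the end, x along the end's edge.
- long_plate_mid (a point): The centre (half-way up) of the long plate: loose bare aluminium, 92 mm (its x) by 130 mm (its y) by 5 mm thick, about 0.16 kg, lying flat on the ledge with its length roughly along it (within about 6 degrees). Two 14 mm through holes side by side, at x = -28 and +28 mm, 16 mm in from its -y end, which faces the ledge's open end.
- short_plate_mid (a point): The centre of the short plate: loose bare aluminium, square, 70 x 70 x 5 mm, no holes, flat on the other half of the ledge. To be left alone.
- coil_small: A loose orange coil standing on the ledge near its upright board, 44 mm diameter, 30 mm tall, origin at the centre of its underside. To be left alone.
- coil_large: A loose orange coil on the bench beyond the ledge's open end, 76 mm diameter, 45 mm tall, origin under its centre. To be left alone.
- spool: A loose bare-metal solder spool standing on the bench beyond the ledge's open end, 52 mm diameter, 50 mm tall, origin under its centre. To be left alone.
- flux_bottle: A loose brown bottle on the bench beyond the ledge's upright board, 40 mm diameter, 95 mm tall, origin under its centre. To be left alone.
- capacitor: A loose black cylinder standing on the bench beyond the ledge's upright board, 36 mm diameter, 55 mm tall, origin under its centre. To be left alone.
- long_plate: The same long plate as long_plate_mid, origin at the centre of its underside. It lies in the near or the far half of the ledge, wholly on it at the start; it slides by plain friction, and tips off if more than half of it overhangs.
There are look-alikes about, which are no part of the job. Leave any green, turquoise or yellow look-alike of the long_plate alone.

How it is judged:
By the outcome, as a careful person would: the job done as asked, in the order asked, and still so for the second after the job is handed in, with the robot touching nothing.
It also fails if it takes over 38 s, if anything falls off the work surface, if the arm or the gripper's body presses on something with over 40 N, if the wrist force passes 120 N, or if a joint passes its speed limit or range.

## Working session

There is one attempt and no reset: what is moved stays moved. The work goes in short steps, Python scripts to look and compute and a tool call to move; the robot and the scene stay as the last step left them, time stands still between calls to the robot, and variables do not carry over. Pictures are saved under pics/ and viewed, and the job is handed in when it is done.

Besides the shell and the picture viewer there is one more tool, called after ">>>" as name(argument=value, ...), one argument or row to a line, values as JSON. drive_tool: Moves the arm, as the interface text tells. Its arguments: {"type":"object","properties":{"commands":{"type":"array","items":{"type":"array","items":{"type":"array","items":{"type":"number"}}}},"force":{"type":"number"}},"required":["commands"]}

```bash
mkdir -p pics; python3 - <<'E'
from cell import status, read_camera, camera_model, r
import cv2,numpy as np
for n in("scene","top"):
    im=read_camera(n); cv2.imwrite(f"pics/{n}0.png",im[:,:,::-1])
    m=camera_model(n);print(n,m["K"],m["k1"],np.round(m["cam_to_world"],3))
s=status.state();print(s["clock"],s["position"],np.round(s["tool_rot"],3),s["width"])
E
```

```text
scene [[500.42968883   0.         280.20524028]
 [  0.         500.42968883 205.33498005]
 [  0.           0.           1.        ]] 0.04720911057283575 [[-0.713 -0.529  0.46   1.149]
 [ 0.701 -0.531  0.477  0.646]
 [-0.008  0.662  0.75   1.115]
 [ 0.     0.     0.     1.   ]]
top [[384.71933606   0.         280.13864018]
 [  0.         384.71933606 209.1443989 ]
 [  0.           0.           1.        ]] 0.002827113026768085 [[ 0.025  0.997 -0.078  0.423]
 [-1.     0.024 -0.018 -0.003]
 [-0.016  0.078  0.997  1.02 ]
 [ 0.     0.     0.     1.   ]]
0.1 [ 0.2127827  -0.58687064  0.23812844] [[ 0.341 -0.001  0.94 ]
 [-0.94   0.002  0.341]
 [-0.002 -1.     0.   ]] 0.08524811742399147
```

View pics/scene0.png

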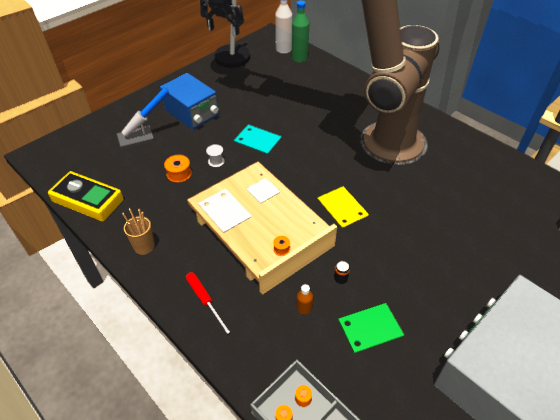

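View pics/top0.png

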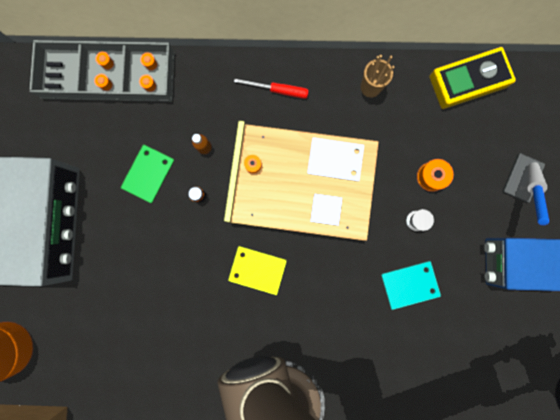

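The top view (up = +x, right = −y) shows the ledge with its upright board at the left. The long plate is at about (337,158) with its holes on the right near (355,150) and (355,175). The short plate is at (327,209) and the small coil at (253,163), behind the long plate. Next I'll measure these.

```bash
cat > h.py <<'E'
from cell import status, read_camera, camera_model, r
import cv2,numpy as np
def cast(n,px,z):
    m=camera_model(n);K=m["K"];k=m["k1"];T=np.array(m["cam_to_world"])
    px=np.atleast_2d(np.array(px,float))
    d=(px-[K[0][2],K[1][2]])/[K[0][0],K[1][1]]
    u=cv2.undistortPoints(px.reshape(-1,1,2),np.array(K),np.array([k,0,0,0,0.])).reshape(-1,2)
    D=np.c_[u[:,0],-u[:,1],-np.ones(len(u))]@T[:3,:3].T
    t=(z-T[2,3])/D[:,2]
    return T[:3,3]+D*t[:,None]
def quad(c):
    c=c.reshape(-1,2).astype(np.float32); return cv2.boxPoints(cv2.minAreaRect(c))
def look(n):
    im=read_camera(n); hsv=cv2.cvtColor(im,cv2.COLOR_RGB2HSV)
    return im,hsv
def rect(n,hsv,lo,hi,z,roi):
    m=cv2.inRange(hsv,lo,hi); M=np.zeros_like(m); x0,y0,x1,y1=roi; M[y0:y1,x0:x1]=m[y0:y1,x0:x1]
    cs,_=cv2.findContours(M,cv2.RETR_EXTERNAL,cv2.CHAIN_APPROX_NONE)
    out=[]
    for c in sorted(cs,key=cv2.contourArea,reverse=True)[:4]:
        if cv2.contourArea(c)<150: continue
        w=cast(n,c.reshape(-1,2),z)[:,:2]*1000
        (cx,cy),(a,b),ang=cv2.minAreaRect(w.astype(np.float32))
        out.append((np.round([cx,cy,a,b,ang],1).tolist(),np.round(cv2.boundingRect(c)).tolist(),np.round(cv2.boxPoints(((cx,cy),(a,b),ang)),0).tolist()))
    return out
E
python3 - <<'E'
from h import *
im,h=look("top")
print(h[158,330],h[209,327],h[185,290],h[130,340],h[163,250],h[230,300])
print("plates");[print(o) for o in rect("top",h,(0,0,200),(180,60,255),.065,(200,115,390,245))]
print("ledge");[print(o) for o in rect("top",h,(12,50,120),(30,200,255),.060,(200,110,390,250))]
print("coil");[print(o) for o in rect("top",h,(5,200,150),(18,255,255),.090,(238,140,275,190))]
im2,h2=look("scene")
print("plates s");[print(o) for o in rect("scene",h2,(0,0,200),(180,60,255),.065,(190,170,330,240))]
b=cv2.resize(im[110:250,215:400],None,fx=4,fy=4,interpolation=cv2.INTER_CUBIC);cv2.imwrite("pics/t1.png",b[:,:,::-1])
E
```

```text
[100   3 254] [100   3 254] [ 24 101 251] [30 10 53] [  7 106 161] [ 22 111 255]
plates
([627.4, -121.4, 134.4, 95.9, 82.9], [307, 137, 58, 45], [[571.0, -182.0], [667.0, -194.0], [683.0, -61.0], [588.0, -49.0]])
([500.0, -100.1, 73.6, 72.7, 83.1], [310, 193, 33, 33], [[460.0, -132.0], [532.0, -141.0], [541.0, -68.0], [468.0, -59.0]])
ledge
([572.0, -38.6, 357.8, 258.1, 83.8], [225, 122, 154, 119], [[424.0, -202.0], [681.0, -230.0], [720.0, 125.0], [463.0, 153.0]])
coil
plates s
([624.8, -121.9, 133.6, 94.3, 82.7], [198, 189, 54, 43], [[569.0, -182.0], [663.0, -194.0], [680.0, -62.0], [587.0, -50.0]])
([497.5, -100.3, 72.2, 69.7, 83.0], [247, 178, 33, 25], [[458.0, -132.0], [528.0, -140.0], [536.0, -69.0], [467.0, -60.0]])
```

View pics/t1.png

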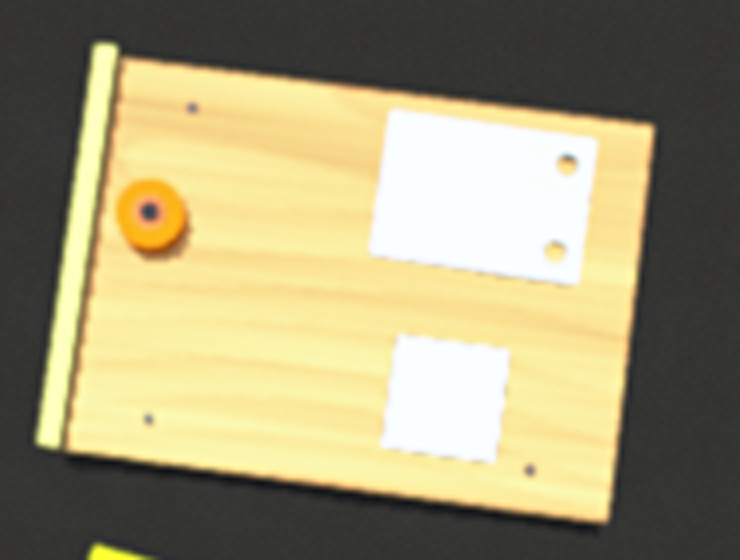

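The enlarged crop shows the plate with its holes facing the open end (right edge from (654,124) to (610,523)). The way behind the plate is clear, and the coil is well back. Now I'll fit lines to the ledge edges.

```bash
cat >> h.py <<'E'
def line(pts):
    vx,vy,x,y=cv2.fitLine(pts.astype(np.float32),cv2.DIST_HUBER,0,.01,.01).ravel(); return np.array([x,y]),np.array([vx,vy])
def subedge(g,pts,dirn,thr,L=6):
    # subpixel crossing of thr along dirn
    out=[]
    for p in pts:
        s=np.linspace(-L,L,121); q=np.array(p)+s[:,None]*np.array(dirn)
        v=cv2.remap(g,q[:,0].astype(np.float32)[None],q[:,1].astype(np.float32)[None],cv2.INTER_LINEAR)[0].astype(float)
        k=np.where(np.diff(np.sign(v-thr)))[0]
        if len(k): out.append(q[k[np.argmin(abs(s[k]))]])
    return np.array(out)
E
python3 - <<'E'
from h import *
im,h=look("top"); g=im[:,:,1].copy(); bl=im[:,:,2].copy()
def P(a): return np.array(a,float)/4+[215,110]-.4
def ed(img,a,b,thr,z,L=4):
    a,b=P(a),P(b);d=(b-a)/np.linalg.norm(b-a);n=[-d[1],d[0]]
    pts=[a+t*(b-a) for t in np.linspace(.08,.92,40)]
    e=subedge(img,pts,n,thr,L); w=cast("top",e,z)[:,:2]*1000
    c,v=line(w); print(len(e),np.round(c,1),"dir",round(float(np.degrees(np.arctan2(v[1],v[0]))),2)); return c,v
def X(l1,l2):
    t=np.linalg.solve(np.c_[l1[1],-l2[1]],l2[0]-l1[0]); return l1[0]+t[0]*l1[1]
E=ed(g,(654,124),(610,523),120,.06); F=ed(g,(122,58),(654,124),120,.06); 
print("ledge end corner far",X(E,F)); c=X(E,F); ux=E[1]*np.sign(E[1][0]); print("end mid",c-125*ux)
print(bl[158,330],bl[185,290])
th=205
a=ed(bl,(390,109),(597,138),th,.065);b=ed(bl,(370,255),(578,284),th,.065);cc=ed(bl,(390,109),(370,255),th,.065);d=ed(bl,(597,138),(578,284),th,.065)
Q=[X(a,cc),X(a,d),X(b,d),X(b,cc)];print(np.round(Q,1),"centre",np.mean(Q,0))
s=status.state();print(s["position"],s["clock"])
# plate in ledge frame
y=np.array([-ux[1],ux[0]]);m=c-125*ux
for q in Q: print("ledge frame",np.round([(q-m)@ux,(q-m)@y],1))
E
```

```text
40 [ 553.6 -216.2] dir -6.16
40 [695.5 -60.6] dir 83.79
ledge end corner far [ 677.1199  -229.54259]
end mid [ 552.8423  -216.12302]
254 152
40 [ 674.6 -127.1] dir 82.68
40 [ 580.5 -116.1] dir 83.0
40 [635.2 -55.2] dir -7.48
40 [ 619.  -187.2] dir -6.81
[[ 683.1  -61.5]
 [ 666.2 -192.8]
 [ 572.4 -181.6]
 [ 588.7  -49.1]] centre [ 627.59753 -121.25539]
[ 0.21289695 -0.58722121  0.23866191] 0.25
ledge frame [112.9 167.7]
ledge frame [110.2  35.3]
ledge frame [15.8 36.4]
ledge frame [ 17.7 169.9]
```

The plate's centre is at about (626,−121) mm and its yaw is −7.1°, against −6.2° for the ledge. Its front edge is about 37 mm inside the open end, so it needs roughly an 81 mm push. I'll turn the tool first so its x axis lies along the ledge's x, about +64° around vertical.

>>> drive_tool(
  commands=[
    [[0.2,0,0,0,0,-0.124,0],[0.2,0,0,0,0,-0.124,0],[0.2,0,0,0,0,-0.124,0],[0.2,0,0,0,0,-0.124,0],[0.2,0,0,0,0,-0.124,0]],
  ],
  force=40,
)

```text
clock: 0.67
position: [0.213, -0.5874, 0.239]
tool_rot: [[0.827, -0.0, 0.562], [-0.562, 0.0, 0.827], [-0.0, -1.0, 0.0]]
contact_force: [0.2, 0.3, 1.1]
width: 0.0516
```

>>> drive_tool(
  commands=[
    [[0.2,0,0,0,0,-0.124,0],[0.2,0,0,0,0,-0.124,0],[0.2,0,0,0,0,-0.124,0],[0.2,0,0,0,0,-0.124,0],[0.2,0,0,0,0,0,0]],
  ],
)

```text
clock: 1.08
position: [0.213, -0.5875, 0.239]
tool_rot: [[0.994, -0.0, 0.105], [-0.105, 0.0, 0.994], [-0.0, -1.0, 0.0]]
contact_force: [0.2, -0.0, 0.5]
width: 0.0513
```

```bash
cat >> h.py <<'E'
LM=np.array([552.8,-216.1]);LA=np.radians(-6.16);UX=np.array([np.cos(LA),np.sin(LA)]);UY=np.array([-np.sin(LA),np.cos(LA)])
def rep(tx=None,ty=None):
    s=status.state();p=np.array(s["position"])*1000;R=np.array(s["tool_rot"])
    d=p[:2]-LM
    print("t",s["clock"],"pos",np.round(p,1),"ledgexy",np.round([d@UX,d@UY],1),"az",round(float(np.degrees(np.arctan2(R[1,0],R[0,0]))),2),"w",round(s["width"]*1000,1),"F",np.round(s["contact_force"],1))
    print("R",np.round(R,4).tolist())
    if tx is not None:
        T=np.r_[LM+tx*UX+ty*UY,p[2]]; print("tool shift",np.round(R.T@(T-p),1))
E
python3 -c "
from h import *
rep(63,200)"
```

```text
t 1.0833 pos [ 213.  -587.5  239. ] ledgexy [-298.  -405.7] az -6.01 w 51.3 F [ 0.2 -0.   0.5]
R [[0.9945, -0.0001, 0.1047], [-0.1047, 0.0004, 0.9945], [-0.0002, -1.0, 0.0004]]
tool shift [3.626e+02 2.000e-01 6.047e+02]
```

>>> drive_tool(
  commands=[
    [[0.2,20,0,33.5,0,0.0026,0],[0.2,20,0,33.5,0,0,0],[0.2,20,0,33.5,0,0,0],[0.2,20,0,33.5,0,0,0],[0.2,20,0,33.5,0,0,0]],
  ],
)

```text
clock: 1.5
position: [0.3313, -0.4305, 0.2393]
tool_rot: [[0.994, 0.0, 0.114], [-0.114, 0.0, 0.994], [0.0, -1.0, 0.0]]
contact_force: [0.8, -0.1, -0.0]
width: 0.0511
```

>>> drive_tool(
  commands=[
    [[0.2,20,0,33.5,0,0,0],[0.2,20,0,33.5,0,0,0],[0.2,20,0,33.5,0,0,0],[0.2,20,0,33.5,0,0,0],[0.2,20,0,33.5,0,0,0]],
  ],
)

```text
clock: 1.92
position: [0.4492, -0.2747, 0.2395]
tool_rot: [[0.994, 0.0, 0.113], [-0.113, -0.0, 0.994], [0.0, -1.0, -0.0]]
contact_force: [-0.1, -0.7, -0.5]
width: 0.051
```

>>> drive_tool(
  commands=[
    [[0.2,20,0,33.5,0,0,0],[0.2,20,0,33.5,0,0,0],[0.2,20,0,33.5,0,0,0],[0.2,20,0,33.5,0,0,0],[0.2,20,0,33.5,0,0,0]],
  ],
)

```text
clock: 2.33
position: [0.567, -0.1191, 0.2394]
tool_rot: [[0.994, 0.0, 0.113], [-0.113, -0.0, 0.994], [0.0, -1.0, -0.0]]
contact_force: [0.6, -1.0, 0.4]
width: 0.051
```

>>> drive_tool(
  commands=[
    [[0.2,20,0,33.5,0,0,0],[0.2,20,0,33.5,0,0,0],[0.2,20,0,33.5,0,0,0],[0.2,0,0,0,0,0,0],[0.2,0,0,0,0,0,0]],
  ],
)

```text
clock: 2.75
position: [0.6374, -0.0256, 0.2388]
tool_rot: [[0.994, -0.0, 0.108], [-0.108, -0.0, 0.994], [-0.0, -1.0, -0.0]]
contact_force: [-0.2, -0.2, -1.0]
width: 0.0513
```

```bash
python3 -c "
from h import *
rep(63,200)
im,h=look('scene');cv2.imwrite('pics/s2.png',im[:,:,::-1])"
```

```text
t 2.75 pos [637.4 -25.6 238.8] ledgexy [ 63.7 198.5] az -6.22 w 51.3 F [-0.2 -0.2 -1. ]
R [[0.9941, -0.0004, 0.1084], [-0.1084, -0.0001, 0.9941], [-0.0004, -1.0, -0.0002]]
tool shift [-0.7  0.   1.5]
```

View pics/s2.png

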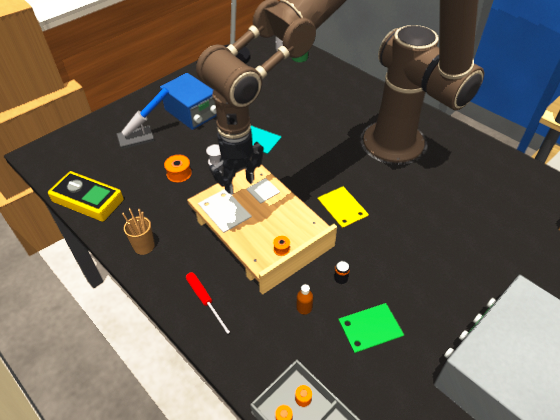

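The gripper is hovering behind the plate with clear space below. I'll descend to just above the ledge, then feel for its surface.

>>> drive_tool(
  commands=[
    [[0.2,0,40,0,0,0,0],[0.2,0,40,0,0,0,0],[0.2,0,40,0,0,0,0],[0.2,0,25,0,0,0,0],[0.2,0,15,0,0,0,0]],
  ],
)

```text
clock: 3.22
position: [0.6322, -0.0291, 0.0748]
tool_rot: [[0.994, -0.008, 0.113], [-0.113, 0.0, 0.994], [-0.008, -1.0, -0.0]]
contact_force: [-0.8, 0.7, -0.0]
width: 0.0512
```

>>> drive_tool(
  commands=[
    [[0.2,0,3,0,0,0,0],[0.2,0,0,0,0,0,0],[0.2,0,0,0,0,0,0]],
  ],
)

```text
clock: 3.47
position: [0.6373, -0.0287, 0.0775]
tool_rot: [[0.994, 0.002, 0.111], [-0.111, -0.0, 0.994], [0.002, -1.0, -0.0]]
contact_force: [0.1, -0.4, 0.7]
width: 0.0513
```

```bash
python3 -c "
from h import *
rep(63,200)
im,h=look('scene');cv2.imwrite('pics/s3.png',cv2.resize(im[120:270,180:350],None,fx=4,fy=4,interpolation=cv2.INTER_CUBIC)[:,:,::-1])"
```

```text
t 3.4667 pos [637.3 -28.7  77.5] ledgexy [ 63.9 195.4] az -6.39 w 51.3 F [ 0.1 -0.4  0.7]
R [[0.9938, 0.0017, 0.1113], [-0.1113, -0.0004, 0.9938], [0.0017, -1.0, -0.0002]]
tool shift [-0.9 -0.   4.6]
```

View pics/s3.png

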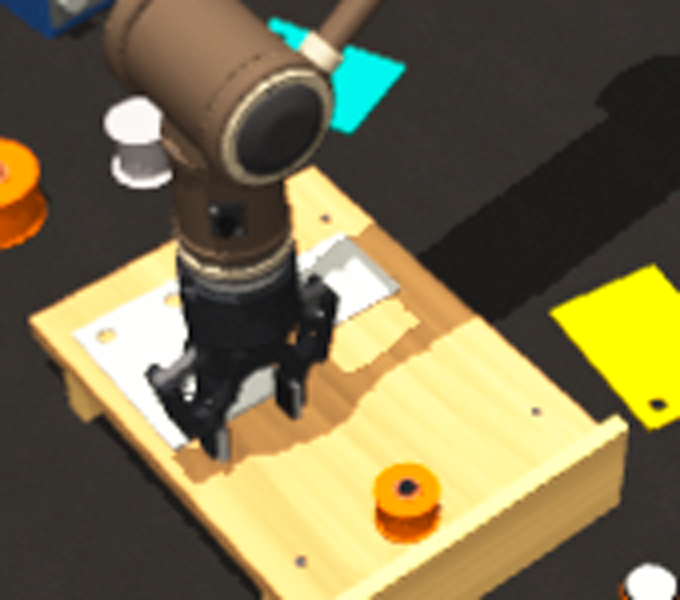

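The fingers are behind the plate's rear edge with nothing underneath but ledge. Now I'll feel downward in small steps.

>>> drive_tool(
  commands=[
    [[0.2,0,2,0,0,0,0],[0.2,0,2,0,0,0,0],[0.2,0,0,0,0,0,0]],
  ],
)

```text
clock: 3.77
position: [0.6372, -0.0276, 0.0731]
tool_rot: [[0.994, 0.001, 0.109], [-0.109, -0.0, 0.994], [0.001, -1.0, -0.0]]
contact_force: [0.4, 0.6, -0.5]
width: 0.0514
```

>>> drive_tool(
  commands=[
    [[0.2,0,2,0,0,0,0],[0.2,0,0,0,0,0,0]],
  ],
)

```text
clock: 3.93
position: [0.6366, -0.0274, 0.0703]
tool_rot: [[0.994, -0.0, 0.109], [-0.109, -0.0, 0.994], [-0.0, -1.0, -0.0]]
contact_force: [-0.5, 0.1, 0.2]
width: 0.051
```

>>> drive_tool(
  commands=[
    [[0.2,0,1,0,0,0,0],[0.2,0,0,0,0,0,0]],
  ],
)

```text
clock: 4.1
position: [0.6365, -0.0274, 0.069]
tool_rot: [[0.994, -0.0, 0.109], [-0.109, 0.0, 0.994], [-0.0, -1.0, -0.0]]
contact_force: [-0.2, 1.1, 0.3]
width: 0.0512
```

>>> drive_tool(
  commands=[
    [[0.2,0,1,0,0,0,0],[0.2,0,0,0,0,0,0]],
  ],
)

```text
clock: 4.27
position: [0.6366, -0.0275, 0.068]
tool_rot: [[0.994, -0.0, 0.109], [-0.109, 0.0, 0.994], [-0.0, -1.0, -0.0]]
contact_force: [0.7, -0.5, -0.6]
width: 0.0513
```

>>> drive_tool(
  commands=[
    [[0.2,0,1,0,0,0,0],[0.2,0,0,0,0,0,0]],
  ],
)

```text
clock: 4.43
position: [0.6366, -0.0275, 0.067]
tool_rot: [[0.994, -0.0, 0.109], [-0.109, 0.0, 0.994], [-0.0, -1.0, -0.0]]
contact_force: [0.6, -0.7, 0.4]
width: 0.0516
```

>>> drive_tool(
  commands=[
    [[0.2,0,1,0,0,0,0],[0.2,0,0,0,0,0,0]],
  ],
)

```text
clock: 4.6
position: [0.6366, -0.0275, 0.0661]
tool_rot: [[0.994, -0.0, 0.109], [-0.109, 0.0, 0.994], [-0.0, -1.0, 0.0]]
contact_force: [0.3, 0.6, -0.3]
width: 0.0513
```

>>> drive_tool(
  commands=[
    [[0.2,0,1,0,0,0,0],[0.2,0,0,0,0,0,0]],
  ],
)

```text
clock: 4.77
position: [0.6366, -0.0275, 0.0651]
tool_rot: [[0.994, -0.0, 0.109], [-0.109, -0.0, 0.994], [-0.0, -1.0, -0.0]]
contact_force: [0.7, -0.6, 0.4]
width: 0.051
```

>>> drive_tool(
  commands=[
    [[0.2,0,0.5,0,0,0,0],[0.2,0,0,0,0,0,0]],
  ],
)

```text
clock: 4.93
position: [0.6368, -0.0275, 0.0649]
tool_rot: [[0.994, 0.0, 0.109], [-0.109, 0.0, 0.994], [0.0, -1.0, 0.0]]
contact_force: [0.6, -0.3, -0.0]
width: 0.0515
```

>>> drive_tool(
  commands=[
    [[0.2,0,0.5,0,0,0,0],[0.2,0,0,0,0,0,0]],
  ],
)

```text
clock: 5.1
position: [0.6368, -0.0275, 0.0648]
tool_rot: [[0.994, -0.0, 0.109], [-0.109, -0.0, 0.994], [-0.0, -1.0, -0.0]]
contact_force: [-1.5, 0.6, 3.4]
width: 0.0512
```

Contact came at TCP z ≈ 64.9 mm, where the vertical force rose to 3.4 N. I'll raise 2 mm so the tips ride about 1.5 mm above the ledge, then push along tool −z in part.

>>> drive_tool(
  commands=[
    [[0.2,0,-2,0,0,0,0],[0.2,0,0,0,0,0,0],[0.2,0,0,-5,0,0,0],[0.2,0,0,-5,0,0,0],[0.2,0,0,-3,0,0,0]],
  ],
)

```text
clock: 5.52
position: [0.6351, -0.0412, 0.066]
tool_rot: [[0.994, -0.0, 0.11], [-0.11, -0.0, 0.994], [-0.0, -1.0, -0.0]]
contact_force: [-0.1, -0.1, -0.1]
width: 0.0511
```

>>> drive_tool(
  commands=[
    [[0.2,0,0,-3,0,0,0],[0.2,0,0,-3,0,0,0],[0.2,0,0,-3,0,0,0],[0.2,0,0,-3,0,0,0],[0.2,0,0,-3,0,0,0]],
  ],
)

```text
clock: 5.93
position: [0.6335, -0.0556, 0.0661]
tool_rot: [[0.994, -0.0, 0.109], [-0.109, 0.0, 0.994], [-0.0, -1.0, 0.0]]
contact_force: [-0.3, 0.9, -1.0]
width: 0.0511
```

```bash
python3 -c "
from h import *
rep(63,97.7)
im,h=look('scene');cv2.imwrite('pics/s4.png',cv2.resize(im[120:270,180:350],None,fx=4,fy=4,interpolation=cv2.INTER_CUBIC)[:,:,::-1])"
```

```text
t 5.9333 pos [633.5 -55.6  66.1] ledgexy [ 63.  168.2] az -6.28 w 51.1 F [-0.3  0.9 -1. ]
R [[0.994, -0.0002, 0.1094], [-0.1094, 0.0001, 0.994], [-0.0002, -1.0, 0.0001]]
tool shift [  0.1  -0.  -70.5]
```

View pics/s4.png

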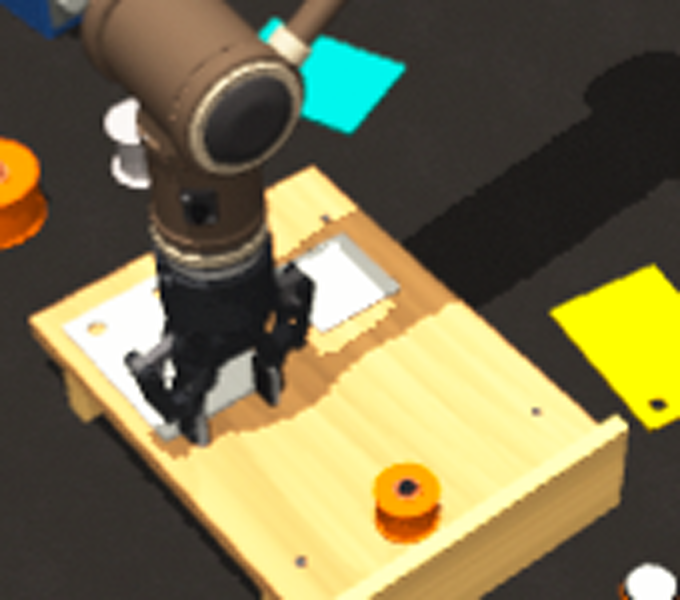

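The plate has been moving: its front corner went from about (75,332) to (64,325) in the crop, and it is flat against both fingers. I'll continue, stopping about 12 mm short.

>>> drive_tool(
  commands=[
    [[0.2,0,0,-4,0,0,0],[0.2,0,0,-4,0,0,0],[0.2,0,0,-4,0,0,0],[0.2,0,0,-4,0,0,0],[0.2,0,0,-4,0,0,0]],
  ],
)

```text
clock: 6.4
position: [0.6314, -0.0757, 0.0663]
tool_rot: [[0.994, 0.0, 0.109], [-0.109, -0.0, 0.994], [0.0, -1.0, -0.0]]
contact_force: [0.1, 0.3, -0.1]
width: 0.0515
```

>>> drive_tool(
  commands=[
    [[0.2,0,0,-4,0,0,0],[0.2,0,0,-4,0,0,0],[0.2,0,0,-4,0,0,0],[0.2,0,0,-4,0,0,0],[0.2,0,0,-4,0,0,0]],
  ],
)

```text
clock: 6.82
position: [0.6292, -0.0955, 0.0663]
tool_rot: [[0.994, 0.0, 0.109], [-0.109, 0.0, 0.994], [0.0, -1.0, 0.0]]
contact_force: [0.5, -0.1, -0.3]
width: 0.0509
```

>>> drive_tool(
  commands=[
    [[0.2,0,0,-4,0,0,0],[0.2,0,0,-4,0,0,0],[0.2,0,0,-4,0,0,0],[0.2,0,0,-3,0,0,0],[0.2,0,0,-2,0,0,0]],
  ],
)

```text
clock: 7.23
position: [0.6274, -0.1125, 0.0663]
tool_rot: [[0.994, 0.0, 0.11], [-0.11, -0.0, 0.994], [0.0, -1.0, -0.0]]
contact_force: [1.0, 0.8, -0.4]
width: 0.0514
```

```bash
python3 -c "
from h import *
rep(63,97.7)
for n in ('scene','top'):
  im,h=look(n)
  y,x=((110,170) if n=='scene' else (100,250))
  cv2.imwrite('pics/%s5.png'%n,cv2.resize(im[y:y+150,x:x+180],None,fx=4,fy=4,interpolation=cv2.INTER_CUBIC)[:,:,::-1])"
```

```text
t 7.2333 pos [ 627.4 -112.5   66.3] ledgexy [ 63. 111.] az -6.3 w 51.4 F [ 1.   0.8 -0.4]
R [[0.994, 0.0001, 0.1097], [-0.1097, -0.0, 0.994], [0.0001, -1.0, -0.0]]
tool shift [ -0.    0.  -13.3]
```

View pics/scene5.png

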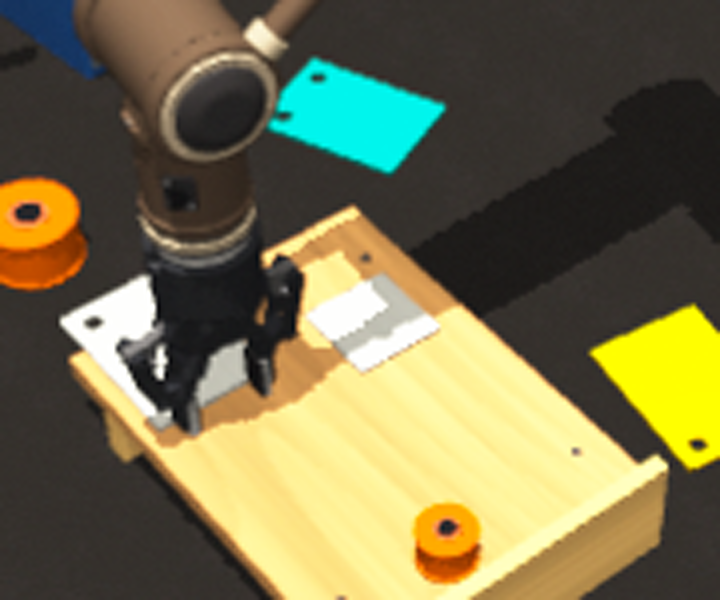

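View pics/top5.png

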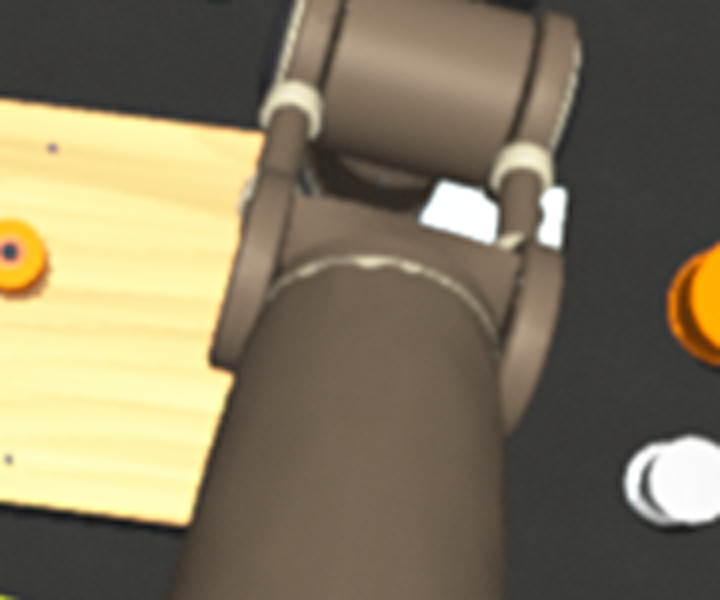

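The scene view shows the plate sliding straight out past the open end. In the top view its front edge is at crop (566,185–245), and I'll use that to measure the present overhang.

```bash
python3 -c "
from h import *
rep(63,97.7)
im,h=look('top'); b=im[:,:,2].copy()
e=subedge(b,[(391,y) for y in np.arange(148.5,159.5,.5)],(1,.0),150,5)
w=cast('top',e,.065)[:,:2]*1000-LM
print(np.round(np.c_[w@UX,w@UY],1)[::3])
print(line(np.c_[w@UX,w@UY]))
"
```

```text
t 7.3333 pos [ 627.5 -112.6   66.4] ledgexy [ 63.1 111. ] az -6.29 w 51.4 F [ 0.  -0.5  0.1]
R [[0.994, 0.0002, 0.1096], [-0.1096, -0.0004, 0.994], [0.0002, -1.0, -0.0004]]
tool shift [ -0.1   0.  -13.3]
[[107.8 -32.7]
 [104.  -33. ]
 [100.1 -32.8]
 [ 96.3 -33. ]
 [ 92.4 -33. ]
 [ 88.5 -32.6]
 [ 84.7 -32.8]
 [ 80.9 -32.8]]
(array([ 97.015526, -32.8352  ], dtype=float32), array([ 0.99998   , -0.00633104], dtype=float32))
```

The front overhangs by about 32 mm and the plate is straight to within 0.4°. It needs about 11.5 mm more.

>>> drive_tool(
  commands=[
    [[0.2,0,0,-3,0,0,0],[0.2,0,0,-3,0,0,0],[0.2,0,0,-2.5,0,0,0],[0.2,0,0,-2,0,0,0],[0.2,0,0,-1,0,0,0]],
  ],
)

```text
clock: 7.8
position: [0.6262, -0.1237, 0.0664]
tool_rot: [[0.994, 0.0, 0.11], [-0.11, 0.0, 0.994], [0.0, -1.0, 0.0]]
contact_force: [-0.3, 1.1, 0.6]
width: 0.051
```

>>> drive_tool(
  commands=[
    [[0.2,0,0,0,0,0,0],[0.2,0,0,0,0,0,0],[0.2,0,0,5,0,0,0],[0.2,0,0,10,0,0,0],[0.2,0,0,10,0,0,0]],
  ],
)

```text
clock: 8.22
position: [0.6289, -0.098, 0.0662]
tool_rot: [[0.994, -0.0, 0.11], [-0.11, 0.0, 0.994], [-0.0, -1.0, 0.0]]
contact_force: [-0.5, -0.2, -0.0]
width: 0.0513
```

>>> drive_tool(
  commands=[
    [[0.2,0,-5,0,0,0,0],[0.2,0,-30,0,0,0,0],[0.2,0,-40,0,0,0,0],[0.2,0,-40,0,0,0,0],[0.2,0,-40,0,0,0,0]],
  ],
)

```text
clock: 8.63
position: [0.6284, -0.0979, 0.2228]
tool_rot: [[0.994, -0.001, 0.108], [-0.108, -0.0, 0.994], [-0.001, -1.0, -0.0]]
contact_force: [1.0, -0.5, 0.5]
width: 0.0516
```

>>> drive_tool(
  commands=[
    [[0.2,-30,0,28,0,0,0],[0.2,-30,0,28,0,0,0],[0.2,-30,0,28,0,0,0],[0.2,-30,0,28,0,0,0],[0.2,-30,0,28,0,0,0]],
  ],
)

```text
clock: 9.05
position: [0.4936, 0.0584, 0.2218]
tool_rot: [[0.994, 0.001, 0.109], [-0.109, 0.0, 0.994], [0.001, -1.0, 0.0]]
contact_force: [-0.0, 0.7, 0.5]
width: 0.0514
```

>>> drive_tool(
  commands=[
    [[0.2,-20,0,35,0,0,0],[0.2,-20,0,35,0,0,0],[0.2,-20,0,35,0,0,0],[0.2,0,0,35,0,0,0],[0.2,0,0,35,0,0,0]],
  ],
)

```text
clock: 9.47
position: [0.453, 0.2395, 0.2219]
tool_rot: [[0.994, 0.001, 0.108], [-0.108, -0.0, 0.994], [0.001, -1.0, 0.0]]
contact_force: [1.1, -0.9, 0.9]
width: 0.0511
```

```bash
python3 - <<'E'
from h import *
rep()
im,h=look('top'); cv2.imwrite('pics/top6.png',im[:,:,::-1])
[print(o) for o in rect("top",h,(0,0,200),(180,60,255),.065,(290,115,405,245))]
im,h=look('scene'); cv2.imwrite('pics/scene6.png',im[:,:,::-1])
[print(o) for o in rect("scene",h,(0,0,200),(180,60,255),.065,(170,165,330,240))]
E
```

```text
t 9.4667 pos [453.  239.5 221.9] ledgexy [-148.1  442.2] az -6.18 w 51.1 F [ 1.1 -0.9  0.9]
R [[0.9942, 0.0008, 0.1076], [-0.1076, -0.0001, 0.9942], [0.0008, -1.0, 0.0]]
([619.8, -199.7, 132.4, 95.7, 83.6], [339, 141, 57, 44], [[565.0, -260.0], [660.0, -271.0], [675.0, -139.0], [580.0, -129.0]])
([500.0, -100.1, 73.6, 72.7, 83.1], [310, 193, 33, 33], [[460.0, -132.0], [532.0, -141.0], [541.0, -68.0], [468.0, -59.0]])
([618.0, -200.0, 131.9, 93.3, 84.0], [183, 174, 52, 41], [[565.0, -261.0], [658.0, -270.0], [671.0, -139.0], [579.0, -130.0]])
([497.5, -100.3, 72.2, 69.7, 83.0], [247, 178, 33, 25], [[458.0, -132.0], [528.0, -140.0], [536.0, -69.0], [467.0, -60.0]])
```

View pics/top6.png

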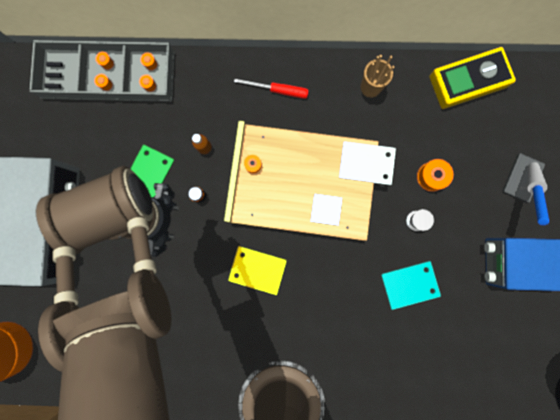

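View pics/scene6.png

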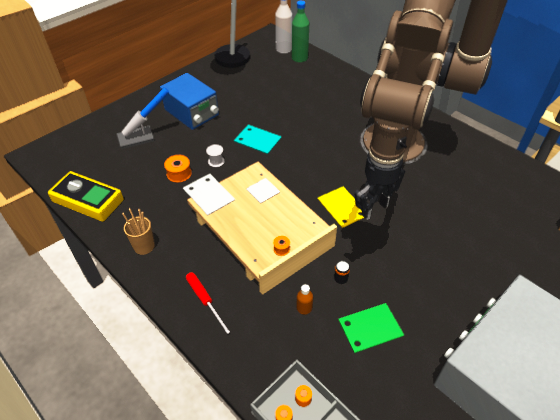

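```bash
python3 -c "
from h import *
rep(); r.finish_job()"
```

```text
t 9.5667 pos [454.7 242.3 222.4] ledgexy [-146.7  445.2] az -5.94 w 51.2 F [-0.5 -0.5  0. ]
R [[0.9946, 0.0028, 0.1036], [-0.1036, 0.0029, 0.9946], [0.0025, -1.0, 0.0031]]
the job is handed in; nothing more can be done
```

I pushed the long plate along the ledge, holes first, using both finger pads low behind its rear edge. Then I backed off, lifted clear and handed the job in at 9.6 s.

- **Overhang:** about 42 mm, or 32% of the plate's 130 mm length. The two camera views gave 41.5 and 42.0 mm, and the finger position gave about 41 mm. All are slightly under the exact third (43.3 mm), within the roughly 2 mm calibration error.
- **Straightness:** the plate lies within about 0.3° of the ledge's direction. It looks flat in both views, with its holes clear of the end.
- **Everything else:** the short plate measured exactly where it started. In the last pictures the coils, spool, bottle, capacitor and coloured look-alikes look unmoved; I compared those by eye.
- **Forces:** the highest force in the readings was a few newtons, from touching the ledge to find its height. No check failed.

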